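Open the push-and-turn cap of the spot-cleaner jug

TASK

Open the white spot-cleaner jug with the red child-resistant cap: push the cap down firmly, keep it pushed down while you turn it anticlockwise (seen from above) past its catches (it turns easily once it is down far enough: never force it), then lift it off upright. Set it down gently, mouth down, flat on the steel drip tray's free floor beside the brush, and let go. Never press on the jug harder than about 25 N, and leave everything else where it stands.

Things in the scene. Friction and masses are not known exactly. Their poses are not given: they have to be found in the camera images.
- jug: White rectangular plastic jug (106 x 66 mm, 0.3 kg), yellow and blue labels, upright in a 58 mm high fixed steel bracket. It cannot turn, but rubber strips in the bracket hold it 0 to 16 mm above its seat: pushed with some 11 N it first sinks, slowly, until it stands firm. Origin: on the neck's axis, 3 mm below its foot, 160 mm below its flat shoulder; z up. Leave the grey can with the black cap.
- cap: Round red ribbed push-and-turn cap, 45 mm across, 28 mm high, 30 to 50 g, held on the neck by its lock alone. Origin: centre of its lower edge, 165 mm above the jug's origin when locked; z up; x through the white mark on its top, in line with the jug's x when locked. Fingers may reach down to its lower edge.
- cap_top (a point): Centre of the cap's flat top. A spring in the cap keeps it locked: pushed down, it yields from 8 N at 3 N per mm; its catches are clear when the cap is 3 mm down (17 N), its edge meets the jug's shoulder 4.5 mm down (22 N), hard beyond that.
- jug_neck (a point): Centre of the neck's rim, 182 mm above the jug's origin; the neck is 31 mm across with three lugs. Not pushed, the cap is blocked within 3 degrees of turn. Kept pushed past its catches it turns anticlockwise from above (about +z): it is free to lift from 42 degrees on, and blocked again at 88.
- tray: Stainless drip tray lying loose on the table, 190 (x) x 140 (y) mm, rim 16 mm high, walls and floor 4 mm thick. Origin: centre of its underside; z up. The brush lies in it along x, on the -y side.
- tray_spot (a point): Point on the tray's floor (4 mm above the table), in the middle of the free part beside the brush: 18 mm to +y of the tray's centre. Free floor: 180 x 95 mm about it, one of its long sides along the brush.
- brush: Wooden spotting brush, 125 x 20 x 20 mm, lying in the tray. Origin: under its middle.
- weight_a: Steel pattern weight with a blue band, 100 x 45 x 35 mm. Origin: centre of its underside.
- weight_b: Steel pattern weight, 85 x 45 x 40 mm. Origin: centre of its underside.
- tape: Brown roll of tape, 90 mm across, 25 mm high. Origin: centre of its underside.
- square: Black L square, arms 360 and 117 mm long, 35 mm wide, 5 mm thick. Origin: under the middle of the long arm.
- knife: Orange snap-off knife, 160 x 20 x 14 mm. Origin: under its middle.
- oiler: Clear oil bottle, 48 mm across, 125 mm high. Origin: centre of its underside.
- cone: Blue cone of thread, 60 mm across, 105 mm high. Origin: centre of its underside.
Things that resemble listed ones, but are neither listed nor needed, are in the scene too. There is more than one size of the tray; the one meant has the size given above.

How it is judged:
By the outcome, as a careful person would: the job done as asked, in the order asked, and still so for the second after the job is handed in, with the robot touching nothing.
It also fails if it takes over 59 s, if anything falls off the work surface, if the arm or the gripper's body presses on something with over 40 N, if the wrist force passes 120 N, or if a joint passes its speed limit or range.

ROBOT

A 6-joint arm with a two-finger parallel gripper is mounted at the origin on the work surface. World frame = base frame: x ahead of the robot, y to its left, z up, the work surface at z = 0. Lengths are in mm, angles in rad, forces in N, time in s.
With the tool pointing down it reaches from about 325 to 925 mm from the base axis. Payload 3.1 kg.
Tool frame: the origin (TCP) lies at the very end of the fingers, on their centre line; the grasp point (between the pads) lies 19 mm behind it; x points along the fingers, y is the direction in which the jaws open and shut, and the axes are right-handed (so a half turn about x gives the same grasp; the last joint's range is limited). The gripper opens to 85 mm and grips with 20 to 120 N. Pads are 22 mm wide; open, the fingers measure 114 mm over their backs; the gripper's body (76 mm by 85 mm) begins 54 mm behind the grasp point. The pads swing forward as they close: fully open they stand 13 mm farther back than shut.
Start: joints at [1.018, 0.217, 1.613, -0, 1.311, -0.112], TCP at [266.648, 565.277, 231.3] pointing down, gripper open.
Joint ranges: [-2.75, 2.75], [-0.78, 2.1], [0.31, 2.55], [-1.13, 4.27], [0.13, 2.63], [-2.58, 2.58]. Speed limits (rad/s): [2.79, 2.79, 3.14, 3.14, 3.14, 3.14].

INTERFACE

Orientations are given as a unit quaternion [x, y, z, w].
In Python, from bench import readout, read_camera, get_calibration, job gives the robot as it stands.
- The arm moves only by the tool drive_tool, never from a script. Its argument "deltas" is a list of rows, each a list of 7 numbers: the shift along the world's x, y, z in mm, then the turn, a rotation vector about the world's x, y, z in rad, then the opening, from 0 (shut) to 1 (fully open). A call has 1 to 10 rows; each row shifts and turns the commanded pose from where the row before left it; what a row does not reach is not made up. A row lasts 1/12 s, in which the tool goes at most 41.7 mm and 7.16 degrees, less where a joint would pass 70% of its speed; a pose out of reach is approached as far as the arm can. A call is refused whole if a number of a shift passes 41.7 or a number of a turn 0.125, either way. A call with a gripper value outside its range is refused whole. The fingers move at their own pace and stop on an object; "squeeze" is the grip in N (left out, the last holds). Time passes only in rows, so rows that do not move let the fingers close. It gives the time, the measured TCP pose, the force and the opening at its end, in the units of the state.
- readout.read_state(): the state, without advancing time (a new reading comes with each control period).
- read_camera(name): name is "scene" or "top" or "wrist"; returns the picture (480x640x3 uint8, red, green, blue); there is no depth.
- get_calibration(name): a dict with "mtx" (3x3 intrinsics, pixels), "world_to_cam" (4x4, takes a point from world to camera coordinates); the wrist camera has in their place "hand_eye" (4x4, takes a point from camera to tool coordinates, whose origin is the TCP and whose axes are the tool frame's). Camera axes: x right, y down, z forward; pixel columns grow to the right and rows downward; lengths in mm; the calibration is good to about 2 mm. A picture is of the moment at which its call begins: read the wrist's pose just before it. get_calibration takes no time and is no camera call.
- job.finish_job(): hands the job in, once; it reports no verdict.
The state is a dict: "time_s": time; "qpos": joint angles; "joint_vel": joint speeds; "joint_torque": joint torques, N m; "tcp_pos": TCP position; "ee_rot": TCP orientation; "force": force on the tool from outside, world axes, zero at the start; "torque": the same for the moment, N m; "gripper_width": opening from 0.0 (shut) to 1.0 (fully open).
Only numpy, scipy, OpenCV 4.12 (cv2) and the standard library are available. Lean on these libraries where they do the work, as an engineer would, in place of code of your own. Each camera call takes 0.05 s, during which the arm holds its last target. There are 200 camera calls.

## Working session

There is one attempt and no reset: what is moved stays moved. The work goes in short steps, Python scripts to look and compute and a tool call to move; the robot and the scene stay as the last step left them, time stands still between calls to the robot, and variables do not carry over. Pictures are saved under pics/ and viewed, about 8 in all and at most 12, crops included, and the job is handed in when it is done.

Besides the shell and the picture viewer there is one more tool, called after "Emit:" in YAML: its name, and indented under it one key for each argument. drive_tool: Moves the arm, as the interface text tells. Its arguments: {"type":"object","properties":{"deltas":{"type":"array"},"squeeze":{"type":"number"}},"required":["deltas"]}

```bash
mkdir -p pics; ls
cat > h.py <<'E'
import numpy as np, cv2
from bench import readout, read_camera, get_calibration, job
from scipy.spatial.transform import Rotation as R
def save(n,f):
    im=read_camera(n); cv2.imwrite('pics/'+f,im[:,:,::-1]); return im
def cam(n,st=None):
    c=get_calibration(n); K=np.array(c['mtx'])
    if n=='wrist':
        T=np.eye(4);T[:3,:3]=R.from_quat(st['ee_rot']).as_matrix();T[:3,3]=st['tcp_pos']
        M=T@np.array(c['hand_eye'])
    else: M=np.linalg.inv(np.array(c['world_to_cam']))
    return K,M
def ray(K,M,u,v,z):
    d=M[:3,:3]@np.linalg.inv(K)@[u,v,1]; o=M[:3,3]; return o+d*(z-o[2])/d[2]
def proj(K,M,p):
    q=np.linalg.inv(M)@np.append(p,1); q=K@q[:3]; return q[:2]/q[2]
E
python3 - <<'E'
from h import *
a=save('scene','s0.png');b=save('top','t0.png')
s=readout.read_state();print(s)
for n in('scene','top'):
    K,M=cam(n);print(K,M.round(2))
print(get_calibration('wrist'))
E
```

```text
pics
{'time_s': 0.1, 'qpos': array([ 1.01784290e+00,  2.17690196e-01,  1.61477717e+00, -1.95872014e-05,
        1.31135806e+00, -1.12217906e-01]), 'joint_vel': array([-0.00025807, -0.00263501, -0.00228095, -0.00050334, -0.00200924,
       -0.0005909 ]), 'joint_torque': array([-9.45732318e-04, -3.98072648e+01, -3.04972887e+01, -1.95885077e-04,
        4.16513882e-03,  1.88949349e-05]), 'tcp_pos': array([266.22622143, 564.63263717, 230.08994281]), 'ee_rot': array([ 0.15381525,  0.69025827, -0.15531191,  0.68975546]), 'force': array([ 0.1264397 , -0.23711054, -0.23126941]), 'torque': array([-0.02131787, -0.0020744 ,  0.00766089]), 'gripper_width': 1.0004746944746497}
[[447.83689599   0.         318.46908434]
 [  0.         447.83689599 241.57995721]
 [  0.           0.           1.        ]] [[ 7.70000e-01  3.90000e-01 -5.00000e-01  1.03708e+03]
 [ 6.30000e-01 -4.60000e-01  6.30000e-01 -6.82130e+02]
 [ 1.00000e-02 -8.00000e-01 -6.00000e-01  8.07020e+02]
 [ 0.00000e+00  0.00000e+00  0.00000e+00  1.00000e+00]]
[[459.04600735   0.         311.28782271]
 [  0.         459.04600735 243.98918102]
 [  0.           0.           1.        ]] [[ 2.00000e-02 -9.70000e-01  2.20000e-01  2.41580e+02]
 [-1.00000e+00 -2.00000e-02  0.00000e+00 -2.50000e+00]
 [ 0.00000e+00 -2.20000e-01 -9.70000e-01  1.29405e+03]
 [ 0.00000e+00  0.00000e+00  0.00000e+00  1.00000e+00]]
{'mtx': array([[387.93751544,   0.        , 313.50020576],
       [  0.        , 387.93751544, 233.54887901],
       [  0.        ,   0.        ,   1.        ]]), 'hand_eye': array([[ 3.68564510e-04, -2.92254940e-01,  9.56340376e-01,
        -1.42289372e+02],
       [ 9.99999908e-01,  3.17940618e-04, -2.88228717e-04,
        -3.88559898e-01],
       [-2.19823184e-04,  9.56340394e-01,  2.92255031e-01,
        -7.45306445e+01],
       [ 0.00000000e+00,  0.00000000e+00,  0.00000000e+00,
         1.00000000e+00]])}
```

View pics/s0.png

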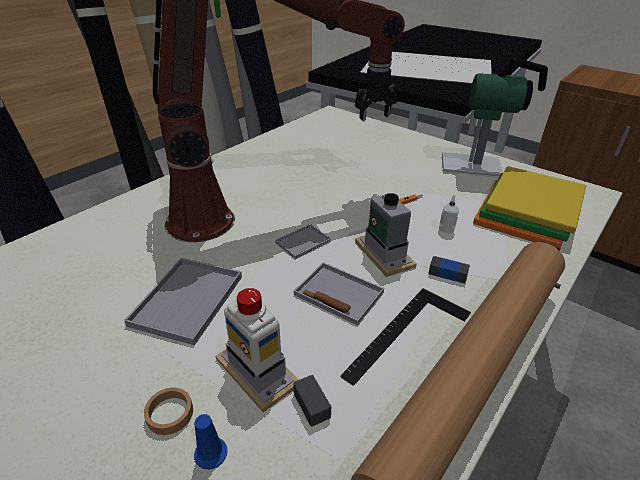

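View pics/t0.png

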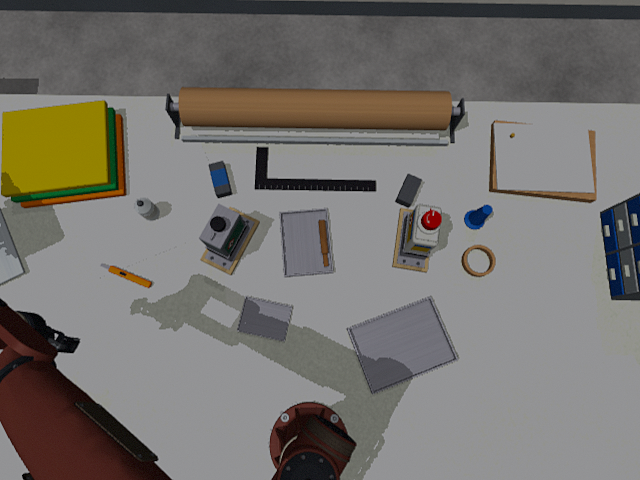

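Scene picture: jug with the red cap at (249,300) and the grey can with black cap at (390,200). Top picture: red cap at (431,218) and the can at (218,225). There are three trays, at (306,242) with the brush, (265,318) small and (402,344) large. I choose the red cap and the tray with the brush.

Run:
```python
from h import *
ims={n:cv2.imread(f'pics/{f}.png') for n,f in(('scene','s0'),('top','t0'))}
o=[]
for n,(x,y,w) in (('scene',(210,275,80)),('top',(390,185,80))):
    im=ims[n]; c=im[y:y+w,x:x+w]; o.append(cv2.resize(c,(400,400),interpolation=cv2.INTER_CUBIC))
    b,g,r=[im[:,:,i].astype(int) for i in range(3)]
    m=((r>90)&(g<60)&(b<60)).astype(np.uint8); m[:y]=0;m[y+w:]=0;m[:,:x]=0;m[:,x+w:]=0
    cs,_=cv2.findContours(m,0,1); k=max(cs,key=cv2.contourArea); h=cv2.convexHull(k)
    print(n,cv2.boundingRect(k),cv2.contourArea(h),cv2.minEnclosingCircle(h),cv2.fitEllipse(h))
cv2.imwrite('pics/c1.png',np.hstack(o))
# tray
im=ims['top'];K,M=cam('top')
hsv=cv2.cvtColor(im,cv2.COLOR_BGR2HSV)
cr=im[195:290,265:350]; gray=cv2.cvtColor(cr,6)
print(gray[45,::4])
m=(gray<150).astype(np.uint8); m=cv2.morphologyEx(m,cv2.MORPH_CLOSE,np.ones((3,3)));
cs,_=cv2.findContours(m,0,1);k=max(cs,key=cv2.contourArea)+[265,195]
r=cv2.minAreaRect(k);bp=cv2.boxPoints(r);print(r)
P=np.array([ray(K,M,*p,16) for p in bp]);print(P.round(),P.mean(0),np.linalg.norm(np.diff(P,axis=0),axis=1))
b,g,rr=[im[:,:,i].astype(int) for i in range(3)]
mm=((rr-b>40)).astype(np.uint8);mm[:210]=0;mm[280:]=0;mm[:,:310]=0;mm[:,340:]=0
cs,_=cv2.findContours(mm,0,1);k=max(cs,key=cv2.contourArea);r=cv2.minAreaRect(k)
P=np.array([ray(K,M,*p,24) for p in cv2.boxPoints(r)]);print('brush',P.round(),P.mean(0),r)
```

```text
scene (237, 288, 24, 17) 287.5 ((248.5, 296.5), 11.768702507019043) ((248.39830017089844, 295.97406005859375), (15.973493576049805, 23.453031539916992), 82.85443115234375)
top (423, 209, 19, 19) 243.5 ((431.85443115234375, 218.24684143066406), 9.431058883666992) ((431.939453125, 218.46417236328125), (17.303133010864258, 18.682777404785156), 123.45921325683594)
[148 147 147 148 128 119 113 113 114 113 112 114 112 115  70  61 122 150
 147 146 147 147]
((306.9999694824219, 242.0), (93.99998474121094, 83.99998474121094), 90.0)
[[ 678.  140.   16.]
 [ 682. -106.   16.]
 [ 406. -105.   16.]
 [ 402.  129.   16.]] [542.00818329  14.64935105  16.        ] [245.86438669 276.07906795 234.62826623]
brush [[601. -17.  24.]
 [603. -34.  24.]
 [472. -48.  24.]
 [470. -31.  24.]] [536.69582723 -32.3497136   24.        ] ((323.5099182128906, 242.59901428222656), (45.274192810058594, 6.069726943969727), 84.2894058227539)
```

View pics/c1.png

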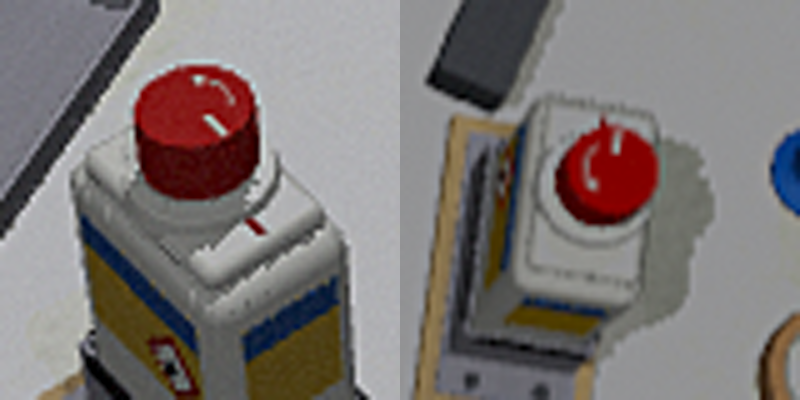

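Run:
```python
from h import *
pt=(432.2,218.8);ps=(249.5,296.4)
L=[]
for n,p in(('top',pt),('scene',ps)):
    K,M=cam(n);d=M[:3,:3]@np.linalg.inv(K)@[*p,1];L.append((M[:3,3],d/np.linalg.norm(d)))
A=sum(np.eye(3)-np.outer(d,d) for o,d in L);B=sum((np.eye(3)-np.outer(d,d))@o for o,d in L)
X=np.linalg.solve(A,B);print('captop',X,[np.linalg.norm(np.cross(X-o,d)) for o,d in L], np.hypot(X[0],X[1]))
K,M=cam('top')
im=cv2.cvtColor(cv2.imread('pics/t0.png'),6)[195:290,265:350]
m=((im<132)&(im>90)).astype(np.uint8);m=cv2.morphologyEx(m,cv2.MORPH_OPEN,np.ones((5,5)))
cs,_=cv2.findContours(m,0,1);k=max(cs,key=cv2.contourArea);print(cv2.minAreaRect(k+[265,195]))
for z,C in((16,[(280,211.5),(329,208),(335,272.5),(285,277)]),):
    P=np.array([ray(K,M,*p,z) for p in C]);print(P.round(),P.mean(0),np.linalg.norm(np.diff(P,axis=0),axis=1))
s=readout.read_state();print(R.from_quat(s['ee_rot']).as_matrix().round(3))
```

```text
captop [ 554.87773499 -288.74503279  223.05848546] [np.float64(2.243341085615049), np.float64(2.243341085615139)] 625.5101875617596
((306.2069091796875, 242.98277282714844), (61.619747161865234, 43.43279266357422), 85.2363510131836)
[[628.  95.  16.]
 [641. -47.  16.]
 [452. -66.  16.]
 [437.  74.  16.]] [539.60661403  13.94694266  16.        ] [142.71153736 190.2930859  141.20678225]
[[-0.001  0.427  0.904]
 [-0.002  0.904 -0.427]
 [-1.    -0.002 -0.   ]]
```

Emit:
drive_tool:
  deltas:
    - [12, -35.5, 17, 0, 0, -0.073, 1]
    - [12, -35.5, 17, 0, 0, -0.073, 1]
    - [12, -35.5, 17, 0, 0, -0.073, 1]
    - [12, -35.5, 17, 0, 0, -0.073, 1]
    - [12, -35.5, 17, 0, 0, -0.073, 1]
    - [12, -35.5, 15, 0, 0, -0.073, 1]
    - [12, -35.5, 0, 0, 0, -0.073, 1]
    - [12, -35.5, 0, 0, 0, -0.073, 1]
    - [12, -35.5, 0, 0, 0, -0.073, 1]
    - [12, -35.5, 0, 0, 0, -0.073, 1]

```text
time_s: 0.93
tcp_pos: [386.5, 208.5, 331.1]
ee_rot: [0.392, 0.589, -0.392, 0.589]
force: [0.8, 0.5, -0.4]
gripper_width: 0.999
```

Emit:
drive_tool:
  deltas:
    - [12, -35.5, 0, 0, 0, -0.073, 1]
    - [12, -35.5, 0, 0, 0, -0.073, 1]
    - [12, -35.5, 0, 0, 0, -0.073, 1]
    - [12, -35.5, 0, 0, 0, -0.073, 1]
    - [12, -35.5, 0, 0, 0, -0.073, 1]
    - [12, -35.5, 0, 0, 0, -0.073, 1]
    - [12, -35.5, 0, 0, 0, -0.073, 1]
    - [12, -35.5, 0, 0, 0, -0.073, 1]
    - [12, -35.5, 0, 0, 0, -0.073, 1]
    - [12, -35.5, 0, 0, 0, -0.073, 1]

```text
time_s: 1.77
tcp_pos: [506.5, -146.6, 330.7]
ee_rot: [-0.576, -0.41, 0.576, -0.41]
force: [0.0, 1.2, -0.1]
gripper_width: 0.996
```

Emit:
drive_tool:
  deltas:
    - [12, -35.5, 0, 0, 0, -0.073, 1]
    - [12, -35.5, 0, 0, 0, -0.073, 1]
    - [12, -35.5, 0, 0, 0, -0.073, 1]
    - [10, -35.5, 0, 0, 0, -0.073, 1]
    - [0, 0, 0, 0, 0, 0, 1]
    - [0, 0, 0, 0, 0, 0, 1]

```text
time_s: 2.27
tcp_pos: [552.2, -288.3, 329.6]
ee_rot: [-0.629, -0.323, 0.63, -0.321]
force: [0.6, 0.4, -0.8]
gripper_width: 1.0
```

Run:
```python
from h import *
s=readout.read_state();save('wrist','w1.png')
print(s['tcp_pos'],s['qpos'].round(3),s['force'],R.from_quat(s['ee_rot']).as_matrix().round(3))
im=cv2.imread('pics/w1.png').astype(int);b,g,r=im[:,:,0],im[:,:,1],im[:,:,2]
m=((r>90)&(g<60)&(b<60)).astype(np.uint8)
cs,_=cv2.findContours(m,0,1);k=max(cs,key=cv2.contourArea);print(cv2.boundingRect(k),cv2.minEnclosingCircle(k))
K,M=cam('wrist',s);print(proj(K,M,[555,-289,223]))
```

```text
[ 552.18049136 -288.3033152   329.55188075] [-0.594  0.154  1.504  0.     1.487  0.031] [ 0.5754466   0.36510571 -0.84767176] [[-0.002  0.811 -0.585]
 [ 0.002 -0.585 -0.811]
 [-1.    -0.003 -0.   ]]
(284, 199, 68, 64) ((317.3260803222656, 228.54347229003906), 34.41398239135742)
[317.83975884 229.1667239 ]
```

View pics/w1.png

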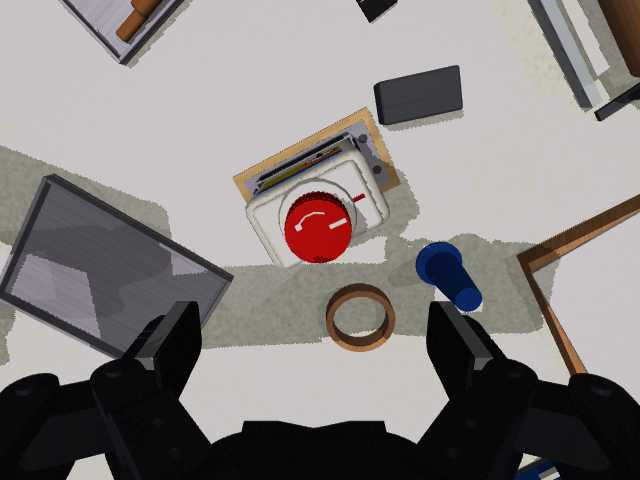

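Wrist picture: the red cap's disc is centred at about (318,231), with the white mark pointing right toward the red line on the shoulder. It sits within a few pixels of the prediction. I'll triangulate with three views before descending.

Run:
```python
from h import *
s=readout.read_state()
V=[]
for n,p in(('top',(432.2,218.8)),('scene',(249.5,296.4)),('wrist',(318,231))):
    K,M=cam(n,s);d=M[:3,:3]@np.linalg.inv(K)@[*p,1];V.append((n,M[:3,3],d/np.linalg.norm(d)))
    for z in(219,224):print(n,z,ray(K,M,*p,z).round(1))
A=sum(np.eye(3)-np.outer(d,d) for _,o,d in V);B=sum((np.eye(3)-np.outer(d,d))@o for _,o,d in V)
X=np.linalg.solve(A,B);print(X,[np.linalg.norm(np.cross(X-o,d)) for _,o,d in V])
```

```text
top 219 [ 554.6 -291.6  219. ]
top 224 [ 553.2 -290.2  224. ]
scene 219 [ 553.  -284.3  219. ]
scene 224 [ 557.1 -287.7  224. ]
wrist 219 [ 553.6 -289.8  219. ]
wrist 224 [ 554.4 -288.5  224. ]
[ 554.6589228  -288.72066449  223.10878213] [np.float64(2.1249932725921514), np.float64(2.372546872152), np.float64(0.3577516782103337)]
```

Emit:
drive_tool:
  deltas:
    - [2.3, -0.7, -30, 0, 0, 0, 1]
    - [0, 0, -30, 0, 0, 0, 1]
    - [0, 0, -30, 0, 0, 0, 1]
    - [0, 0, -20, 0, 0, 0, 1]
    - [0, 0, -12, 0, 0, 0, 1]
    - [0, 0, -8, 0, 0, 0, 1]
    - [0, 0, -6.5, 0, 0, 0, 1]
    - [0, 0, 0, 0, 0, 0, 1]
    - [0, 0, 0, 0, 0, 0, 1]
  squeeze: 40

```text
time_s: 3.07
tcp_pos: [555.6, -287.6, 196.1]
ee_rot: [0.629, 0.323, -0.629, 0.324]
force: [-0.8, 0.1, 0.3]
gripper_width: 0.999
```

Emit:
drive_tool:
  deltas:
    - [0, 0, 0, 0, 0, 0, 0.7]
    - [0, 0, 0, 0, 0, 0, 0.65]
    - [0, 0, 0, 0, 0, 0, 0.6]
    - [0, 0, 0, 0, 0, 0, 0.58]
    - [0, 0, 0, 0, 0, 0, 0.56]
    - [0, 0, 0, 0, 0, 0, 0.54]

```text
time_s: 3.57
tcp_pos: [555.2, -287.7, 195.1]
ee_rot: [0.629, 0.323, -0.629, 0.323]
force: [2.0, -0.6, 1.2]
gripper_width: 0.541
```

Run:
```python
from h import *
s=readout.read_state();save('wrist','w2.png')
print(s['tcp_pos'],s['force'],s['gripper_width'])
```

```text
[ 555.22404096 -287.68254037  195.11527135] [ 1.95191438 -0.55607328  1.20650177] 0.5405505564770327
```

View pics/w2.png

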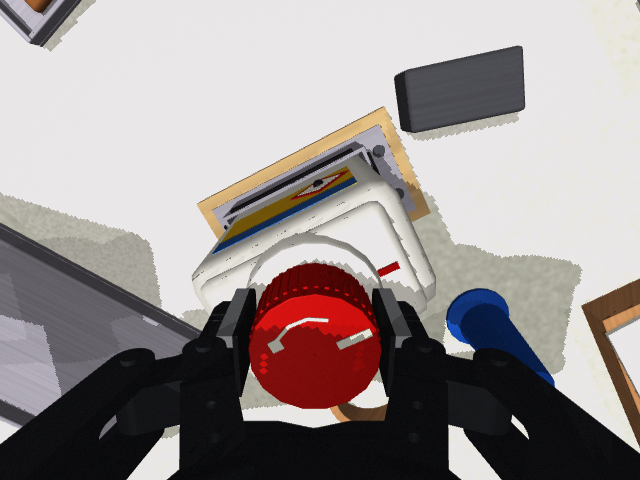

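Wrist picture: the cap lies centred between the pads, at x≈315 with its disc about (315,347). Its top is roughly 28 mm above TCP level. I'll go 3 mm lower and grip.

Emit:
drive_tool:
  deltas:
    - [0, 0, -1.5, 0, 0, 0, 0.56]
    - [0, 0, -1.5, 0, 0, 0, 0.56]
    - [0, 0, 0, 0, 0, 0, 0.5]
    - [0, 0, 0, 0, 0, 0, 0.4]
    - [0, 0, 0, 0, 0, 0, 0.4]
    - [0, 0, 0, 0, 0, 0, 0.4]
  squeeze: 70

```text
time_s: 4.12
tcp_pos: [555.0, -287.5, 191.8]
ee_rot: [0.629, 0.323, -0.629, 0.323]
force: [1.1, -0.6, 1.5]
gripper_width: 0.514
```

Emit:
drive_tool:
  deltas:
    - [0, 0, 0, 0, 0, 0, 0.4]
    - [0, 0, 0, 0, 0, 0, 0.4]

```text
time_s: 4.28
tcp_pos: [555.0, -287.5, 191.8]
ee_rot: [0.629, 0.323, -0.629, 0.323]
force: [-0.4, 0.1, 1.0]
gripper_width: 0.513
```

Emit:
drive_tool:
  deltas:
    - [0, 0, -1, 0, 0, 0, 0.4]
    - [0, 0, -1, 0, 0, 0, 0.4]
    - [0, 0, 0, 0, 0, 0, 0.4]

```text
time_s: 4.53
tcp_pos: [555.1, -287.5, 191.6]
ee_rot: [0.629, 0.323, -0.629, 0.323]
force: [-2.4, 1.9, 7.4]
gripper_width: 0.515
```

Emit:
drive_tool:
  deltas:
    - [0, 0, -0.7, 0, 0, 0, 0.4]
    - [0, 0, -0.7, 0, 0, 0, 0.4]
    - [0, 0, 0, 0, 0, 0, 0.4]

```text
time_s: 4.78
tcp_pos: [555.3, -287.6, 191.0]
ee_rot: [0.629, 0.323, -0.629, 0.323]
force: [-2.7, 1.1, 8.4]
gripper_width: 0.513
```

Emit:
drive_tool:
  deltas:
    - [0, 0, 0, 0, 0, 0, 0.4]
    - [0, 0, 0, 0, 0, 0, 0.4]
    - [0, 0, 0, 0, 0, 0, 0.4]

```text
time_s: 5.03
tcp_pos: [555.3, -287.6, 191.0]
ee_rot: [0.629, 0.323, -0.629, 0.323]
force: [-3.3, 1.3, 8.7]
gripper_width: 0.516
```

Emit:
drive_tool:
  deltas:
    - [0, 0, -0.7, 0, 0, 0, 0.4]
    - [0, 0, -0.7, 0, 0, 0, 0.4]
    - [0, 0, 0, 0, 0, 0, 0.4]

```text
time_s: 5.28
tcp_pos: [555.3, -287.6, 190.2]
ee_rot: [0.629, 0.323, -0.629, 0.323]
force: [-4.0, 1.5, 10.8]
gripper_width: 0.513
```

Emit:
drive_tool:
  deltas:
    - [0, 0, 0, 0, 0, 0, 0.4]
    - [0, 0, 0, 0, 0, 0, 0.4]
    - [0, 0, 0, 0, 0, 0, 0.4]

```text
time_s: 5.53
tcp_pos: [555.2, -287.6, 190.1]
ee_rot: [0.629, 0.323, -0.629, 0.323]
force: [-4.3, 1.8, 10.9]
gripper_width: 0.508
```

Emit:
drive_tool:
  deltas:
    - [0, 0, -0.7, 0, 0, 0, 0.4]
    - [0, 0, -0.7, 0, 0, 0, 0.4]
    - [0, 0, 0, 0, 0, 0, 0.4]

```text
time_s: 5.78
tcp_pos: [555.3, -287.6, 188.9]
ee_rot: [0.629, 0.323, -0.629, 0.323]
force: [-3.4, 2.7, 10.9]
gripper_width: 0.511
```

Emit:
drive_tool:
  deltas:
    - [0, 0, 0, 0, 0, 0, 0.4]
    - [0, 0, 0, 0, 0, 0, 0.4]
    - [0, 0, 0, 0, 0, 0, 0.4]

```text
time_s: 6.03
tcp_pos: [555.3, -287.6, 188.8]
ee_rot: [0.629, 0.323, -0.629, 0.323]
force: [-3.2, 1.6, 10.6]
gripper_width: 0.513
```

Emit:
drive_tool:
  deltas:
    - [0, 0, -0.5, 0, 0, 0, 0.4]
    - [0, 0, -0.5, 0, 0, 0, 0.4]
    - [0, 0, -0.5, 0, 0, 0, 0.4]
    - [0, 0, -0.5, 0, 0, 0, 0.4]
    - [0, 0, 0, 0, 0, 0, 0.4]

```text
time_s: 6.45
tcp_pos: [555.3, -287.7, 186.9]
ee_rot: [0.629, 0.323, -0.629, 0.323]
force: [-3.7, 1.6, 10.9]
gripper_width: 0.511
```

Emit:
drive_tool:
  deltas:
    - [0, 0, -0.5, 0, 0, 0, 0.4]
    - [0, 0, -0.5, 0, 0, 0, 0.4]
    - [0, 0, -0.5, 0, 0, 0, 0.4]
    - [0, 0, -0.5, 0, 0, 0, 0.4]
    - [0, 0, 0, 0, 0, 0, 0.4]

```text
time_s: 6.87
tcp_pos: [555.3, -287.6, 184.9]
ee_rot: [0.629, 0.323, -0.629, 0.323]
force: [-3.5, 1.8, 11.7]
gripper_width: 0.513
```

Emit:
drive_tool:
  deltas:
    - [0, 0, -0.5, 0, 0, 0, 0.4]
    - [0, 0, -0.5, 0, 0, 0, 0.4]
    - [0, 0, -0.5, 0, 0, 0, 0.4]
    - [0, 0, -0.5, 0, 0, 0, 0.4]
    - [0, 0, 0, 0, 0, 0, 0.4]

```text
time_s: 7.28
tcp_pos: [555.3, -287.6, 182.9]
ee_rot: [0.629, 0.323, -0.629, 0.323]
force: [-3.9, 2.3, 11.0]
gripper_width: 0.509
```

Emit:
drive_tool:
  deltas:
    - [0, 0, -0.5, 0, 0, 0, 0.4]
    - [0, 0, -0.5, 0, 0, 0, 0.4]
    - [0, 0, -0.5, 0, 0, 0, 0.4]
    - [0, 0, -0.5, 0, 0, 0, 0.4]
    - [0, 0, 0, 0, 0, 0, 0.4]

```text
time_s: 7.7
tcp_pos: [555.3, -287.6, 180.9]
ee_rot: [0.629, 0.323, -0.629, 0.323]
force: [-4.1, 1.6, 10.6]
gripper_width: 0.511
```

Emit:
drive_tool:
  deltas:
    - [0, 0, -0.5, 0, 0, 0, 0.4]
    - [0, 0, -0.5, 0, 0, 0, 0.4]
    - [0, 0, -0.5, 0, 0, 0, 0.4]
    - [0, 0, -0.5, 0, 0, 0, 0.4]
    - [0, 0, 0, 0, 0, 0, 0.4]

```text
time_s: 8.12
tcp_pos: [555.3, -287.6, 178.9]
ee_rot: [0.629, 0.323, -0.629, 0.323]
force: [-4.1, 2.3, 10.8]
gripper_width: 0.511
```

Emit:
drive_tool:
  deltas:
    - [0, 0, -0.5, 0, 0, 0, 0.4]
    - [0, 0, -0.5, 0, 0, 0, 0.4]
    - [0, 0, -0.5, 0, 0, 0, 0.4]
    - [0, 0, -0.5, 0, 0, 0, 0.4]
    - [0, 0, 0, 0, 0, 0, 0.4]

```text
time_s: 8.53
tcp_pos: [555.3, -287.7, 176.9]
ee_rot: [0.629, 0.323, -0.629, 0.323]
force: [-4.4, 1.6, 11.0]
gripper_width: 0.51
```

Emit:
drive_tool:
  deltas:
    - [0, 0, -0.5, 0, 0, 0, 0.4]
    - [0, 0, -0.5, 0, 0, 0, 0.4]
    - [0, 0, 0, 0, 0, 0, 0.4]

```text
time_s: 8.78
tcp_pos: [555.3, -287.6, 175.9]
ee_rot: [0.629, 0.323, -0.629, 0.323]
force: [-4.0, 1.6, 11.0]
gripper_width: 0.511
```

Emit:
drive_tool:
  deltas:
    - [0, 0, -0.5, 0, 0, 0, 0.4]
    - [0, 0, -0.5, 0, 0, 0, 0.4]
    - [0, 0, 0, 0, 0, 0, 0.4]

```text
time_s: 9.03
tcp_pos: [555.3, -287.6, 175.5]
ee_rot: [0.629, 0.323, -0.629, 0.323]
force: [-5.0, 2.3, 14.2]
gripper_width: 0.511
```

Emit:
drive_tool:
  deltas:
    - [0, 0, -0.5, 0, 0, 0, 0.4]
    - [0, 0, -0.5, 0, 0, 0, 0.4]
    - [0, 0, 0, 0, 0, 0, 0.4]

```text
time_s: 9.28
tcp_pos: [555.3, -287.6, 175.5]
ee_rot: [0.629, 0.323, -0.629, 0.323]
force: [-6.4, 2.9, 16.4]
gripper_width: 0.511
```

Emit:
drive_tool:
  deltas:
    - [0, 0, -0.5, 0, 0, 0, 0.4]
    - [0, 0, -0.5, 0, 0, 0, 0.4]
    - [0, 0, 0, 0, 0, 0, 0.4]

```text
time_s: 9.53
tcp_pos: [555.4, -287.7, 175.5]
ee_rot: [0.629, 0.323, -0.629, 0.323]
force: [-7.7, 3.9, 20.7]
gripper_width: 0.509
```

The force rose to 20.7 N with no further motion, so the fingertips are probably standing on the shoulder instead of pushing the cap. I'll back off, regrip about 5 mm higher and push again.

Emit:
drive_tool:
  deltas:
    - [0, 0, 1.5, 0, 0, 0, 0.4]
    - [0, 0, 1.5, 0, 0, 0, 0.4]
    - [0, 0, 1, 0, 0, 0, 0.4]
    - [0, 0, 0, 0, 0, 0, 0.4]

```text
time_s: 9.87
tcp_pos: [555.4, -287.8, 176.0]
ee_rot: [0.629, 0.322, -0.629, 0.324]
force: [-1.7, 1.2, 7.4]
gripper_width: 0.51
```

Emit:
drive_tool:
  deltas:
    - [0, 0, 0, 0, 0, 0, 0.56]
    - [0, 0, 0, 0, 0, 0, 0.58]
    - [0, 0, 0, 0, 0, 0, 0.58]
    - [0, 0, 0, 0, 0, 0, 0.58]

```text
time_s: 10.2
tcp_pos: [555.6, -287.8, 174.5]
ee_rot: [0.629, 0.322, -0.629, 0.323]
force: [0.4, 0.0, 5.1]
gripper_width: 0.579
```

Run:
```python
from h import *
s=readout.read_state();a=save('wrist','w3.png');b=save('scene','s3.png')
print(s['tcp_pos'],s['force'],s['torque'],s['gripper_width'])
c=cv2.resize(b[240:400,180:340],(480,480),interpolation=cv2.INTER_CUBIC)
w=cv2.resize(a[240:440,170:450],(320,228)); w=np.vstack([w,np.zeros((252,320,3),np.uint8)])
cv2.imwrite('pics/c3.png',np.hstack([c,w])[:,:,::-1])
```

```text
[ 555.56335131 -287.82494865  174.48225856] [0.35165038 0.04278513 5.05824225] [ 0.05860937  0.02567642 -0.02675523] 0.5788021145119453
```

View pics/c3.png

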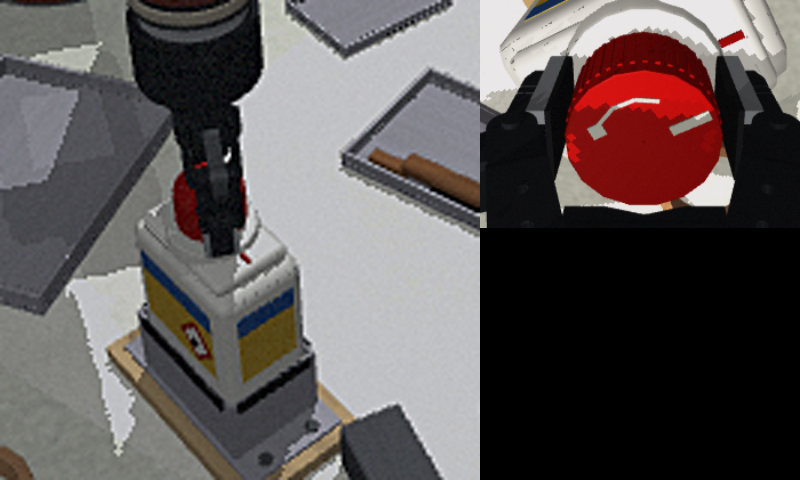

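The picture confirms it: the fingertips rest on the shoulder at scene crop (220,250). The jug has sunk and stayed down, and the cap mark hasn't moved. I'm raising 8 mm and regripping.

Emit:
drive_tool:
  deltas:
    - [0, 0, 3, 0, 0, 0, 0.58]
    - [0, 0, 3, 0, 0, 0, 0.58]
    - [0, 0, 2, 0, 0, 0, 0.58]
    - [0, 0, 0, 0, 0, 0, 0.56]
    - [0, 0, 0, 0, 0, 0, 0.54]

```text
time_s: 10.72
tcp_pos: [555.1, -287.5, 181.5]
ee_rot: [0.629, 0.323, -0.629, 0.323]
force: [0.3, -0.5, -0.4]
gripper_width: 0.54
```

Emit:
drive_tool:
  deltas:
    - [0, 0, 0, 0, 0, 0, 0.5]
    - [0, 0, 0, 0, 0, 0, 0.4]
    - [0, 0, 0, 0, 0, 0, 0.4]
    - [0, 0, 0, 0, 0, 0, 0.4]
    - [0, 0, 0, 0, 0, 0, 0.4]
  squeeze: 80

```text
time_s: 11.13
tcp_pos: [555.2, -287.6, 182.0]
ee_rot: [0.629, 0.323, -0.629, 0.323]
force: [0.5, 0.7, 3.4]
gripper_width: 0.507
```

Emit:
drive_tool:
  deltas:
    - [0, 0, -1, 0, 0, 0, 0.4]
    - [0, 0, -1, 0, 0, 0, 0.4]
    - [0, 0, 0, 0, 0, 0, 0.4]

```text
time_s: 11.38
tcp_pos: [555.2, -287.6, 181.3]
ee_rot: [0.629, 0.323, -0.629, 0.323]
force: [-2.1, 0.4, 8.1]
gripper_width: 0.512
```

Emit:
drive_tool:
  deltas:
    - [0, 0, -1, 0, 0, 0, 0.4]
    - [0, 0, -1, 0, 0, 0, 0.4]
    - [0, 0, 0, 0, 0, 0, 0.4]

```text
time_s: 11.63
tcp_pos: [555.3, -287.7, 180.2]
ee_rot: [0.629, 0.323, -0.629, 0.323]
force: [-2.5, 1.3, 12.0]
gripper_width: 0.507
```

Emit:
drive_tool:
  deltas:
    - [0, 0, -0.8, 0, 0, 0, 0.4]
    - [0, 0, -0.8, 0, 0, 0, 0.4]
    - [0, 0, -0.7, 0, 0, 0, 0.4]
    - [0, 0, 0, 0, 0, 0, 0.4]

```text
time_s: 11.97
tcp_pos: [555.4, -287.7, 179.1]
ee_rot: [0.629, 0.323, -0.629, 0.323]
force: [-4.3, 2.7, 15.0]
gripper_width: 0.508
```

Emit:
drive_tool:
  deltas:
    - [0, 0, -0.5, 0, 0, 0, 0.4]
    - [0, 0, -0.4, 0, 0, 0, 0.4]
    - [0, 0, 0, 0, 0, 0, 0.4]
    - [0, 0, 0, 0, 0, 0, 0.4]

```text
time_s: 12.3
tcp_pos: [555.3, -287.7, 178.7]
ee_rot: [0.629, 0.323, -0.629, 0.324]
force: [-5.5, 4.1, 16.5]
gripper_width: 0.502
```

Emit:
drive_tool:
  deltas:
    - [0, 0, -0.5, 0, 0, 0, 0.4]
    - [0, 0, -0.4, 0, 0, 0, 0.4]
    - [0, 0, 0, 0, 0, 0, 0.4]
    - [0, 0, 0, 0, 0, 0, 0.4]

```text
time_s: 12.63
tcp_pos: [555.4, -287.7, 178.2]
ee_rot: [0.629, 0.323, -0.629, 0.324]
force: [-6.5, 4.2, 17.7]
gripper_width: 0.508
```

Emit:
drive_tool:
  deltas:
    - [0, 0, -0.3, 0, 0, 0, 0.4]
    - [0, 0, -0.2, 0, 0, 0, 0.4]
    - [0, 0, 0, 0, 0, 0, 0.4]
    - [0, 0, 0, 0, 0, 0, 0.4]

```text
time_s: 12.97
tcp_pos: [555.4, -287.7, 177.9]
ee_rot: [0.629, 0.323, -0.629, 0.324]
force: [-7.1, 3.2, 18.6]
gripper_width: 0.503
```

Run:
```python
from h import *
s=readout.read_state();print(s['tcp_pos'],s['force'],s['torque'],R.from_quat(s['ee_rot']).as_matrix().round(4))
```

```text
[ 555.37539085 -287.73357101  177.9216912 ] [-7.11026825  3.22198946 18.55368938] [ 0.58430694  1.04316474 -0.03418657] [[ 9.000e-04  8.128e-01 -5.825e-01]
 [-1.100e-03 -5.825e-01 -8.128e-01]
 [-1.000e+00  1.400e-03  3.000e-04]]
```

Emit:
drive_tool:
  deltas:
    - [0, 0, 0, 0, 0, 0.03, 0.4]
    - [0, 0, 0, 0, 0, 0.03, 0.4]
    - [0, 0, 0, 0, 0, 0.03, 0.4]
    - [0, 0, 0, 0, 0, 0.03, 0.4]
    - [0, 0, 0, 0, 0, 0, 0.4]

```text
time_s: 13.38
tcp_pos: [556.6, -288.1, 178.3]
ee_rot: [0.609, 0.359, -0.607, 0.362]
force: [-3.1, 2.7, 17.2]
gripper_width: 0.505
```

Run:
```python
from h import *
s=readout.read_state();print(s['tcp_pos'],s['force'],s['torque'],R.from_quat(s['ee_rot']).as_matrix().round(4))
```

```text
[ 556.5879855  -288.06328055  178.27541466] [-3.14187469  2.6870932  17.18140832] [0.48327252 0.61514576 0.04105281] [[ 4.000e-03  8.772e-01 -4.801e-01]
 [-2.100e-03 -4.801e-01 -8.772e-01]
 [-1.000e+00  4.500e-03 -1.000e-04]]
```

Emit:
drive_tool:
  deltas:
    - [0, 0, -0.3, 0, 0, 0.02, 0.4]
    - [0, 0, -0.3, 0, 0, 0.04, 0.4]
    - [0, 0, 0, 0, 0, 0.05, 0.4]
    - [0, 0, 0, 0, 0, 0.05, 0.4]
    - [0, 0, 0, 0, 0, 0.05, 0.4]

```text
time_s: 13.8
tcp_pos: [556.4, -287.6, 177.9]
ee_rot: [0.568, 0.422, -0.566, 0.423]
force: [-4.2, 4.7, 18.1]
gripper_width: 0.505
```

Emit:
drive_tool:
  deltas:
    - [0, 0, 0, 0, 0, 0.05, 0.4]
    - [0, 0, 0, 0, 0, 0.05, 0.4]
    - [0, 0, 0, 0, 0, 0.05, 0.4]
    - [0, 0, 0, 0, 0, 0.05, 0.4]
    - [0, 0, 0, 0, 0, 0, 0.4]

```text
time_s: 14.22
tcp_pos: [555.8, -287.4, 177.7]
ee_rot: [0.522, 0.476, -0.522, 0.478]
force: [-5.4, 5.4, 19.3]
gripper_width: 0.511
```

Run:
```python
from h import *
s=readout.read_state();a=save('wrist','w4.png');print(s['tcp_pos'],s['force'],s['torque'],R.from_quat(s['ee_rot']).as_matrix().round(4))
cv2.imwrite('pics/c4.png',a[220:450,160:480][:,:,::-1])
```

```text
[ 555.81453731 -287.35719595  177.66896135] [-5.44161686  5.38313583 19.29371595] [0.75302615 0.95206691 0.02322253] [[ 1.900e-03  9.959e-01 -8.990e-02]
 [-5.000e-04 -8.990e-02 -9.959e-01]
 [-1.000e+00  1.900e-03  3.000e-04]]
```

View pics/c4.png

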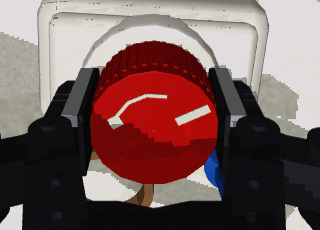

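Wrist crop: the mark at (193,115) still has the same bearing relative to the jaws, while the jug has turned in the view. So the cap is turning, about 30° so far, with almost no torque. I'll continue to about 62°.

Emit:
drive_tool:
  deltas:
    - [0, 0, 0, 0, 0, 0.055, 0.4]
    - [0, 0, 0, 0, 0, 0.055, 0.4]
    - [0, 0, 0, 0, 0, 0.055, 0.4]
    - [0, 0, 0, 0, 0, 0.055, 0.4]
    - [0, 0, 0, 0, 0, 0.055, 0.4]

```text
time_s: 14.68
tcp_pos: [555.1, -287.3, 177.5]
ee_rot: [0.452, 0.544, -0.451, 0.544]
force: [-7.2, 4.5, 20.0]
gripper_width: 0.507
```

Emit:
drive_tool:
  deltas:
    - [0, 0, 0, 0, 0, 0.055, 0.4]
    - [0, 0, 0, 0, 0, 0.055, 0.4]
    - [0, 0, 0, 0, 0, 0.055, 0.4]
    - [0, 0, 0, 0, 0, 0.055, 0.4]
    - [0, 0, 0, 0, 0, 0.055, 0.4]
    - [0, 0, 0, 0, 0, 0, 0.4]

```text
time_s: 15.18
tcp_pos: [554.5, -287.8, 177.4]
ee_rot: [0.372, 0.601, -0.373, 0.601]
force: [-7.9, 4.2, 19.8]
gripper_width: 0.506
```

Run:
```python
from h import *
s=readout.read_state();print(s['tcp_pos'],s['force'],s['torque'],s['qpos'].round(2),R.from_quat(s['ee_rot']).as_matrix().round(4))
```

```text
[ 554.52522245 -287.81971105  177.42030406] [-7.90158805  4.24202081 19.79431932] [ 0.54060788  1.4034789  -0.07488152] [-0.59  0.27  1.66 -0.    1.22 -1.05] [[-1.200e-03  8.960e-01  4.441e-01]
 [-1.000e-03  4.441e-01 -8.960e-01]
 [-1.000e+00 -1.500e-03  4.000e-04]]
```

Emit:
drive_tool:
  deltas:
    - [0, 0, 1, 0, 0, 0, 0.4]
    - [0, 0, 1, 0, 0, 0, 0.4]
    - [0, 0, 1.5, 0, 0, 0, 0.4]
    - [0, 0, 1.5, 0, 0, 0, 0.4]
    - [0, 0, 1.5, 0, 0, 0, 0.4]
    - [0, 0, 0, 0, 0, 0, 0.4]

```text
time_s: 15.68
tcp_pos: [554.4, -287.8, 181.1]
ee_rot: [0.373, 0.601, -0.374, 0.6]
force: [-4.4, 1.5, 10.4]
gripper_width: 0.507
```

Emit:
drive_tool:
  deltas:
    - [0, 0, 2, 0, 0, 0, 0.4]
    - [0, 0, 2, 0, 0, 0, 0.4]
    - [0, 0, 2, 0, 0, 0, 0.4]
    - [0, 0, 2, 0, 0, 0, 0.4]
    - [0, 0, 0, 0, 0, 0, 0.4]

```text
time_s: 16.1
tcp_pos: [554.3, -287.1, 186.1]
ee_rot: [0.373, 0.601, -0.374, 0.6]
force: [-1.1, 0.0, 0.5]
gripper_width: 0.507
```

Emit:
drive_tool:
  deltas:
    - [0, 0, 10, 0, 0, 0, 0.4]
    - [0, 0, 15, 0, 0, 0, 0.4]
    - [0, 0, 20, 0, 0, 0, 0.4]
    - [0, 0, 20, 0, 0, 0, 0.4]
    - [0, 0, 15, 0, 0, 0, 0.4]
    - [0, 0, 0, 0, 0, 0, 0.4]

```text
time_s: 16.6
tcp_pos: [557.3, -288.5, 272.1]
ee_rot: [0.374, 0.597, -0.373, 0.603]
force: [0.8, -0.2, -0.2]
gripper_width: 0.505
```

Emit:
drive_tool:
  deltas:
    - [0, 9, 0, 0, 0, -0.04, 0.4]
    - [-2, 30, 0, 0, 0, -0.04, 0.4]
    - [-2, 35, 0, 0, 0, -0.04, 0.4]
    - [-2, 35, 0, 0, 0, -0.04, 0.4]
    - [-2, 35, 0, 0, 0, -0.04, 0.4]
    - [-2, 35, 0, 0, 0, -0.04, 0.4]
    - [-2, 35, 0, 0, 0, -0.04, 0.4]
    - [-2, 35, 0, 0, 0, -0.04, 0.4]
    - [-1, 30, 0, 0, 0, -0.03, 0.4]
    - [-1, 30, 0, 0, 0, 0, 0.4]

```text
time_s: 17.43
tcp_pos: [538.0, 23.7, 265.8]
ee_rot: [0.472, 0.527, -0.473, 0.526]
force: [0.5, 0.1, -1.7]
gripper_width: 0.504
```

Emit:
drive_tool:
  deltas:
    - [-1, 10, -10, 0, 0, 0, 0.4]
    - [0, 0, -25, 0, 0, 0, 0.4]
    - [0, 0, -30, 0, 0, 0, 0.4]
    - [0, 0, -25, 0, 0, 0, 0.4]
    - [0, 0, -15, 0, 0, 0, 0.4]
    - [0, 0, 0, 0, 0, 0, 0.4]
    - [0, 0, 0, 0, 0, 0, 0.4]

```text
time_s: 18.02
tcp_pos: [536.5, 31.4, 159.9]
ee_rot: [0.471, 0.527, -0.473, 0.525]
force: [-0.2, -0.2, 0.7]
gripper_width: 0.504
```

Run:
```python
from h import *
s=readout.read_state();a=save('wrist','w5.png');t=save('top','t5.png');print(s['tcp_pos'],s['force'],s['torque'],R.from_quat(s['ee_rot']).as_matrix().round(4))
b=cv2.resize(t[180:300,250:450],(640,384),interpolation=cv2.INTER_CUBIC)
K,M=cam('wrist',s);print('spot',proj(K,M,[538,32,4]))
c=cv2.resize(a,(400,300));b=cv2.resize(b,(400,240));c=np.hstack([c,np.vstack([b,np.zeros((60,400,3),np.uint8)])])
cv2.imwrite('pics/c5.png',c[:,:,::-1])
```

```text
[536.52212783  31.36309323 159.90305982] [-0.17866728 -0.19491058  0.74254445] [0.06520677 0.02951852 0.05305586] [[-4.100e-03  9.942e-01  1.076e-01]
 [ 2.000e-04  1.076e-01 -9.942e-01]
 [-1.000e+00 -4.000e-03 -7.000e-04]]
spot [316.55313312 212.49950489]
```

View pics/c5.png

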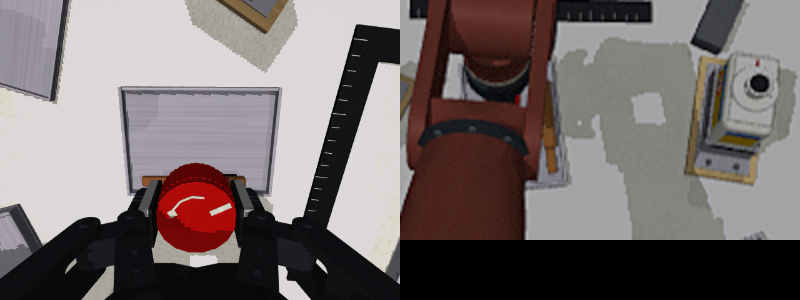

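Crop: the cap is in the grip at (197,215). The free floor spans x 125–275 and y 92–175, so its middle is about (200,133), which agrees with the projected spot at (198,133). The jug stands open at top crop (755,85). Descending.

Emit:
drive_tool:
  deltas:
    - [1, 0.5, -20, 0, 0, 0, 0.4]
    - [0, 0, -30, 0, 0, 0, 0.4]
    - [0, 0, -30, 0, 0, 0, 0.4]
    - [0, 0, -25, 0, 0, 0, 0.4]
    - [0, 0, -20, 0, 0, 0, 0.4]
    - [0, 0, -10, 0, 0, 0, 0.4]
    - [0, 0, -7, 0, 0, 0, 0.4]
    - [0, 0, -4, 0, 0, 0, 0.4]
    - [0, 0, 0, 0, 0, 0, 0.4]
    - [0, 0, 0, 0, 0, 0, 0.4]

```text
time_s: 18.95
tcp_pos: [540.4, 32.0, 17.3]
ee_rot: [0.473, 0.526, -0.472, 0.527]
force: [0.3, 1.2, -0.7]
gripper_width: 0.508
```

Emit:
drive_tool:
  deltas:
    - [0, 0, -1.5, 0, 0, 0, 0.4]
    - [0, 0, -1, 0, 0, 0, 0.4]
    - [0, 0, -1, 0, 0, 0, 0.4]
    - [0, 0, 0, 0, 0, 0, 0.4]

```text
time_s: 19.28
tcp_pos: [539.1, 32.1, 12.6]
ee_rot: [0.472, 0.526, -0.472, 0.526]
force: [0.6, -1.1, -0.8]
gripper_width: 0.505
```

Emit:
drive_tool:
  deltas:
    - [0, 0, -1, 0, 0, 0, 0.4]
    - [0, 0, -1, 0, 0, 0, 0.4]
    - [0, 0, 0, 0, 0, 0, 0.4]
    - [0, 0, 0, 0, 0, 0, 0.4]

```text
time_s: 19.62
tcp_pos: [538.8, 32.1, 10.2]
ee_rot: [0.472, 0.526, -0.472, 0.526]
force: [0.3, 0.4, -0.0]
gripper_width: 0.508
```

Emit:
drive_tool:
  deltas:
    - [0, 0, -0.7, 0, 0, 0, 0.4]
    - [0, 0, -0.7, 0, 0, 0, 0.4]
    - [0, 0, 0, 0, 0, 0, 0.4]
    - [0, 0, 0, 0, 0, 0, 0.4]

```text
time_s: 19.95
tcp_pos: [538.9, 32.1, 8.9]
ee_rot: [0.472, 0.526, -0.472, 0.526]
force: [-0.2, -0.2, -0.7]
gripper_width: 0.507
```

Emit:
drive_tool:
  deltas:
    - [0, 0, -0.7, 0, 0, 0, 0.4]
    - [0, 0, -0.7, 0, 0, 0, 0.4]
    - [0, 0, 0, 0, 0, 0, 0.4]
    - [0, 0, 0, 0, 0, 0, 0.4]

```text
time_s: 20.28
tcp_pos: [538.8, 32.1, 7.5]
ee_rot: [0.472, 0.526, -0.472, 0.526]
force: [-0.9, 1.1, -0.4]
gripper_width: 0.505
```

Emit:
drive_tool:
  deltas:
    - [0, 0, -0.5, 0, 0, 0, 0.4]
    - [0, 0, -0.5, 0, 0, 0, 0.4]
    - [0, 0, 0, 0, 0, 0, 0.4]

```text
time_s: 20.53
tcp_pos: [538.8, 32.1, 6.5]
ee_rot: [0.472, 0.526, -0.472, 0.526]
force: [1.4, -1.1, -0.7]
gripper_width: 0.504
```

Emit:
drive_tool:
  deltas:
    - [0, 0, -0.5, 0, 0, 0, 0.4]
    - [0, 0, -0.5, 0, 0, 0, 0.4]
    - [0, 0, 0, 0, 0, 0, 0.4]

```text
time_s: 20.78
tcp_pos: [538.8, 32.1, 5.5]
ee_rot: [0.472, 0.526, -0.472, 0.526]
force: [-0.1, 0.1, -0.6]
gripper_width: 0.507
```

Emit:
drive_tool:
  deltas:
    - [0, 0, -0.5, 0, 0, 0, 0.4]
    - [0, 0, 0, 0, 0, 0, 0.4]
    - [0, 0, 0, 0, 0, 0, 0.4]

```text
time_s: 21.03
tcp_pos: [538.9, 32.1, 5.1]
ee_rot: [0.472, 0.526, -0.472, 0.526]
force: [-0.6, -0.5, -0.2]
gripper_width: 0.504
```

Emit:
drive_tool:
  deltas:
    - [0, 0, -0.5, 0, 0, 0, 0.4]
    - [0, 0, 0, 0, 0, 0, 0.4]
    - [0, 0, 0, 0, 0, 0, 0.4]

```text
time_s: 21.28
tcp_pos: [538.9, 32.1, 4.6]
ee_rot: [0.472, 0.526, -0.472, 0.526]
force: [0.4, 0.0, -0.4]
gripper_width: 0.509
```

Emit:
drive_tool:
  deltas:
    - [0, 0, -0.5, 0, 0, 0, 0.4]
    - [0, 0, 0, 0, 0, 0, 0.4]
    - [0, 0, 0, 0, 0, 0, 0.4]

```text
time_s: 21.53
tcp_pos: [539.0, 32.1, 4.1]
ee_rot: [0.472, 0.526, -0.472, 0.526]
force: [0.3, -0.1, -0.2]
gripper_width: 0.509
```

Emit:
drive_tool:
  deltas:
    - [0, 0, -0.5, 0, 0, 0, 0.4]
    - [0, 0, 0, 0, 0, 0, 0.4]
    - [0, 0, 0, 0, 0, 0, 0.4]

```text
time_s: 21.78
tcp_pos: [539.1, 32.1, 4.1]
ee_rot: [0.472, 0.526, -0.472, 0.526]
force: [-2.5, 0.2, 4.9]
gripper_width: 0.513
```

Emit:
drive_tool:
  deltas:
    - [0, 0, 0.5, 0, 0, 0, 0.4]
    - [0, 0, 0, 0, 0, 0, 0.52]
    - [0, 0, 0, 0, 0, 0, 0.54]
    - [0, 0, 0, 0, 0, 0, 0.57]
    - [0, 0, 0, 0, 0, 0, 0.62]
    - [0, 0, 0, 0, 0, 0, 0.7]
    - [0, 0, 0, 0, 0, 0, 0.7]
    - [0, 0, 0, 0, 0, 0, 0.7]
  squeeze: 20

```text
time_s: 22.45
tcp_pos: [539.0, 32.1, 4.1]
ee_rot: [0.472, 0.526, -0.472, 0.526]
force: [-0.9, 0.4, 0.4]
gripper_width: 0.7
```

Emit:
drive_tool:
  deltas:
    - [0, 0, 3, 0, 0, 0, 0.7]
    - [0, 0, 5, 0, 0, 0, 0.7]
    - [0, 0, 10, 0, 0, 0, 0.7]
    - [0, 0, 20, 0, 0, 0, 0.7]
    - [0, 0, 30, 0, 0, 0, 0.7]
    - [0, 0, 35, 0, 0, 0, 0.7]
    - [0, 0, 35, 0, 0, 0, 0.7]
    - [0, 0, 35, 0, 0, 0, 0.7]
    - [0, 0, 10, 0, 0, 0, 0.7]
    - [0, 0, 0, 0, 0, 0, 0.7]

```text
time_s: 23.28
tcp_pos: [542.4, 31.9, 193.0]
ee_rot: [0.475, 0.523, -0.47, 0.529]
force: [-0.5, -0.3, 0.5]
gripper_width: 0.699
```

Run:
```python
from h import *
s=readout.read_state();a=save('wrist','w6.png');t=save('scene','s6.png');print(s['tcp_pos'],s['force'],s['gripper_width'])
K,M=cam('wrist',s);print('cap top at',proj(K,M,[539,32,32]))
cv2.imwrite('pics/c6.png',np.hstack([cv2.resize(a,(400,300)),cv2.resize(t[180:420,180:500],(400,300))])[:,:,::-1])
```

```text
[542.43854632  31.89304568 192.98295987] [-0.4773646  -0.28639111  0.5408674 ] 0.6992715321274703
cap top at [307.43172648 210.48215186]
```

View pics/c6.png

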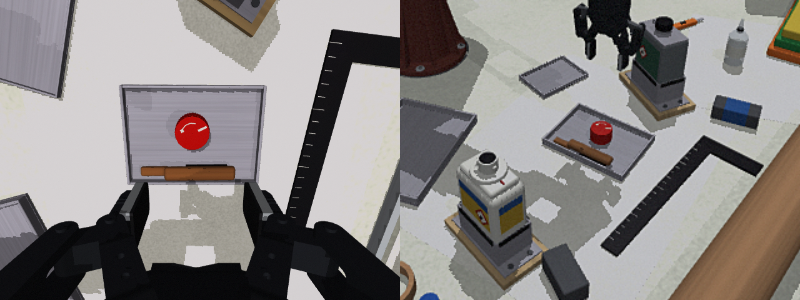

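The last pictures show the cap flat and upright on the free floor at wrist crop (193,132). The brush lies undisturbed at (188,173), the jug stands open at scene crop (487,165), and the gripper is clear at 193 mm. I'm letting the arm settle, then handing in.

Emit:
drive_tool:
  deltas:
    - [0, 0, 0, 0, 0, 0, 0.7]
    - [0, 0, 0, 0, 0, 0, 0.7]
    - [0, 0, 0, 0, 0, 0, 0.7]

```text
time_s: 23.63
tcp_pos: [537.4, 32.1, 184.7]
ee_rot: [0.471, 0.527, -0.473, 0.525]
force: [0.5, -0.5, -0.1]
gripper_width: 0.702
```

```bash
python3 -c "
from bench import job
print(job.finish_job())"
```

```text
the job is handed in; nothing more can be done
None
```

The jug is open and the cap stands mouth down on the tray's free floor beside the brush; I handed the job in at 23.6 s.

- **Opening:** I pushed the cap down with up to 20 N vertical force, turned it about 62° anticlockwise with almost no resistance, and lifted it off upright.
- **Placing:** The cap touched the tray floor with about 5 N, and I let go there. The last pictures show it flat at about (539, 32), within about 1 mm of the spot I measured. The brush, the jug and the other things in view looked undisturbed, and the gripper was clear at about 185 mm height.
- **What went wrong:** My first grip was too low, so the fingertips stood on the jug's shoulder. That first push reached 20.7 N vertical, about 22 N with the sideways part, still under 25 N. It sank the jug onto its seat but did not move the cap, so I regripped about 6 mm higher.
- **Sideways force:** Readings of up to about 9 N sideways appeared while I was pressing, and I never explained them. They were gone once the cap was lifted.

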